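Slide the clamping plate onto the posts of the board test jig

TASK

A circuit board lies ready in the test jig. Of the two aluminium clamping plates, take the one whose four holes match the jig's four upright posts, turn it to line up, lower it over the posts without dropping it until it lies flat on the jig's two rails, and let go. Leave the other plate, with three holes, where it lies.

Things in the scene. Friction and masses are not known exactly. Their poses are not given: they have to be found in the camera images.
- plate_four_mid (a point): Aluminium plate to fit, 150 (x) x 110 (y) x 6 mm, loose, flat on a 2.5 mm mat, about 0.3 kg; four 24 mm through-holes at x = +-52, y = +-34 mm. Black block handle on its middle: 70 mm along x, 20 mm wide along y, top 44 mm above the plate's underside; a 3 mm high flange, 80 x 24 mm, round its foot. Point: plate's middle, 22 mm above its underside; z up. Half a turn makes no difference.
- plate_three_mid (a point): The other plate, for another jig: same size, material and handle, but three 24 mm holes in a triangle (two at the corners of one short side, one in the middle of the other). Point: its middle, 22 mm above its underside; axes as for the other plate.
- jig: Fixed jig. Black base 180 (x) x 124 (y) x 10 mm; two grey rails along x, 160 x 28 mm at y = +-34 mm, tops (the plate's seat) 30 mm above worktop; a circuit board lies lower between them. Four 8 mm steel posts at x = +-52, y = +-34 mm rise to 58 mm above worktop, top 16 mm tapered to a 3 mm tip; 8 mm play in the plate's holes. Origin: centre of underside, on worktop; z up.

How it is judged (in metres and radians):
At the end, for the whole second after the job is handed in: The four-hole plate lies flat and at rest on the jig's rails with the posts through its holes: its middle within 14 mm of the jig's centre, its height within 3 mm of seated, its long side within 0.2 rad of the jig's, tilted less than 0.06 rad (z of plate_four_mid in the frame of jig between 0.048 and 0.055 m and horizontal distance between plate_four_mid and jig below 0.014 m and angle between the x axis of plate_four_mid and the x axis of jig, either way round below 0.2 rad and angle between plate_four_mid's own z axis and vertical below 0.06 rad and linear speed of plate_four below 0.02 m/s); the robot touches nothing.
It fails at once if the three-hole plate is moved by more than 30 mm (distance of plate_three_mid from where it was at the start of the episode above 0.03 m).
It fails at once if the four-hole plate is dropped (let go more than 15 mm above its seat on the jig) (z of plate_four_mid in the frame of jig above 0.067 m and contact force between the fingers and plate_four below 0.01 N).
It also fails if it takes over 35 s, if anything falls off the work surface, if the arm or the gripper's body presses on something with over 40 N, if the wrist force passes 120 N, or if a joint passes its speed limit or range.

ROBOT

A 6-joint arm with a two-finger parallel gripper is mounted at the origin on a cart in front of the work surface, level with it; the furniture and walls round the work are solid. World frame = base frame: x ahead of the robot, y to its left, z up, the work surface at z = 0. Lengths are in m, angles in degrees, forces in N, time in s.
With the tool pointing down it reaches from about 0.35 to 0.875 m from the base axis. Payload 4.2 kg.
Tool frame: the origin (TCP) lies between the finger pads; the fingertips stand 19 mm ahead of it and the grasp point (between the pads) is the TCP; z points along the fingers, y is the line along which they close (so a half turn about z gives the same grasp; the last joint's range is limited). The gripper opens to 87 mm and grips with 3 to 60 N. Pads are 19 mm wide; open, the fingers measure 117 mm over their backs; the gripper's body (75 mm by 190 mm) begins 51 mm behind the grasp point.
Start: joints at [-60.069, 22.042, 0.453, 0, -68.411, -14.817], TCP at [0.163, -0.603, 0.242] pointing down, gripper open.
Joint ranges: [-179.83, 179.83], [-69.29, 118.12], [-61.27, 80.66], [-181.25, 117.63], [-171.15, -9.14], [-177.46, 177.46]. Speed limits (degrees/s): [159.86, 159.86, 180, 180, 180, 180].

INTERFACE

Orientations are given as a 3x3 rotation matrix whose columns are the frame's x, y, z axes.
In Python, from station import r gives the robot as it stands.
- The arm moves only by the tool drive_tool, never from a script. Its argument "steps" is one flat list of numbers, 7 for each row, row after row: the turn, a rotation vector about the tool's x, y, z in rad, then the shift along the tool's x, y, z in m, then the opening, from 0 (shut) to 1 (fully open). A call has 1 to 10 rows; each row shifts and turns the commanded pose from where the row before left it, along the tool's axes as they then stand; what a row does not reach is not made up. A row lasts 1/12 s, in which the tool goes at most 41.7 mm and 7.16 degrees, less where a joint would pass 70% of its speed; a pose out of reach is approached as far as the arm can. A call is refused whole if a number of a shift passes 0.0417 or a number of a turn 0.125, either way. A call with a gripper value outside its range is refused whole. The fingers move at their own pace and stop on an object; the grip force is fixed at half the most. Time passes only in rows, so rows that do not move let the fingers close. It gives the time, the measured TCP pose, the force, the opening and the grip force at its end, in the units of the state.
- r.sense(): the state, without advancing time (a new reading comes with each control period).
- r.capture(name): name is "side" or "top"; returns the picture (384x512x3 uint8, blue, green, red); there is no depth.
- r.camera_params(name): a dict with "camera_matrix" (3x3 intrinsics, pixels), "k1" (the pictures are not rectified: a ray, as slopes to the right and down, at radius r is drawn at 1 + k1 r^2 times it, then the intrinsics apply), "extrinsics" (4x4, takes a point from world to camera coordinates). Camera axes: x right, y down, z forward; pixel columns grow to the right and rows downward; lengths in m; the calibration is good to about 2 mm. A picture is of the moment at which its call begins. camera_params takes no time and is no camera call.
- r.finish_job(): hands the job in; it is judged then, once.
The state is a dict: "time_s": time; "joints": joint angles; "joint_velocities": joint speeds; "effort": joint torques, N m; "tcp_pos": TCP position; "ee_rot": TCP orientation; "wrist_force": force on the tool from outside, world axes, zero at the start; "moment": the same for the moment, N m; "gripper_width": opening from 0.0 (shut) to 1.0 (fully open); "gripper_force": force on a finger pad.
Only numpy, scipy, OpenCV 4.12 (cv2) and the standard library are available. Lean on these libraries where they do the work, as an engineer would, in place of code of your own. Each camera call takes 0.05 s, during which the arm holds its last target. There are 200 camera calls.

## Working session

There is one attempt and no reset: what is moved stays moved. The work goes in short steps, Python scripts to look and compute and a tool call to move; the robot and the scene stay as the last step left them, time stands still between calls to the robot, and variables do not carry over. Pictures are saved under pics/ and viewed, at most 10 in all, crops included, and the job is handed in when it is done.

Besides the shell and the picture viewer there is one more tool, called as a command line: name --argument value ..., lists and objects as JSON in quotes. drive_tool: Moves the arm, as the interface text tells. Its arguments: {"type":"object","properties":{"steps":{"type":"array"}},"required":["steps"]}

```bash
mkdir -p pics; python3 - <<'E'
from station import r
import cv2
for n in("top","side"):
    im=r.capture(n); cv2.imwrite(f"pics/{n}0.png",cv2.resize(im,(800,600),interpolation=cv2.INTER_CUBIC)); cv2.imwrite(f"{n}0raw.png",im)
    print(n,r.camera_params(n))
s=r.sense();print(s["time_s"],s["tcp_pos"],s["ee_rot"],s["gripper_width"])
E
```

```text
top {'camera_matrix': array([[436.04712313,   0.        , 249.45655417],
       [  0.        , 436.04712313, 191.06229159],
       [  0.        ,   0.        ,   1.        ]]), 'k1': -0.126112747220056, 'extrinsics': array([[ 7.11226426e-03, -9.99973672e-01,  1.43881966e-03,
         5.59147296e-03],
       [-9.83440144e-01, -7.25523011e-03, -1.81087947e-01,
         5.35518165e-01],
       [ 1.81093619e-01, -1.27047680e-04, -9.83465854e-01,
         1.36825838e+00],
       [ 0.00000000e+00,  0.00000000e+00,  0.00000000e+00,
         1.00000000e+00]])}
side {'camera_matrix': array([[482.89268295,   0.        , 262.25262261],
       [  0.        , 482.89268295, 198.91738701],
       [  0.        ,   0.        ,   1.        ]]), 'k1': -0.20766065164148145, 'extrinsics': array([[-0.86438494, -0.50238396, -0.02119024,  0.50035188],
       [-0.19251271,  0.36957365, -0.90904025,  0.12574598],
       [ 0.46451859, -0.78168131, -0.4161692 ,  1.0584611 ],
       [ 0.        ,  0.        ,  0.        ,  1.        ]])}
0.1 [ 0.16286917 -0.60288943  0.24056068] [[-9.65445817e-01 -2.60603142e-01 -6.13645065e-04]
 [-2.60603845e-01  9.65443982e-01  1.88512099e-03]
 [ 1.01171482e-04  1.97990044e-03 -9.99998035e-01]] 0.995095133128356
```

View pics/top0.png

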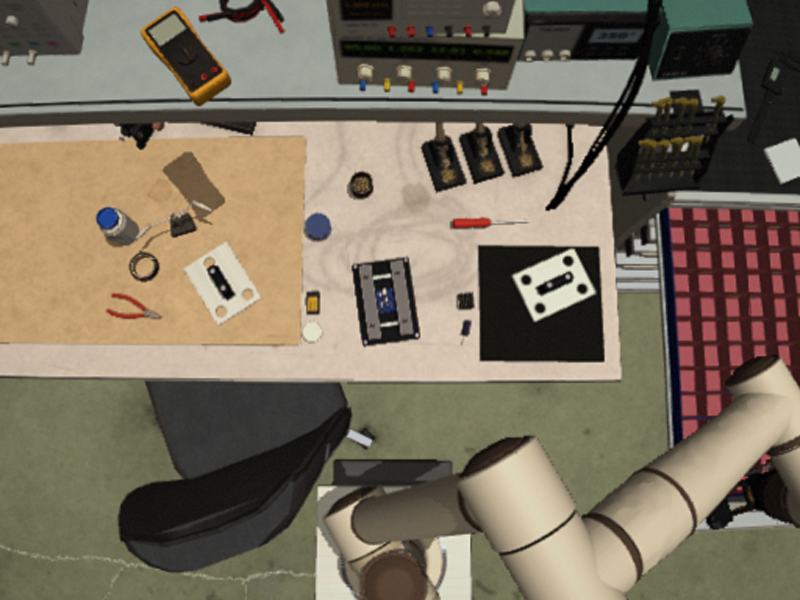

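View pics/side0.png

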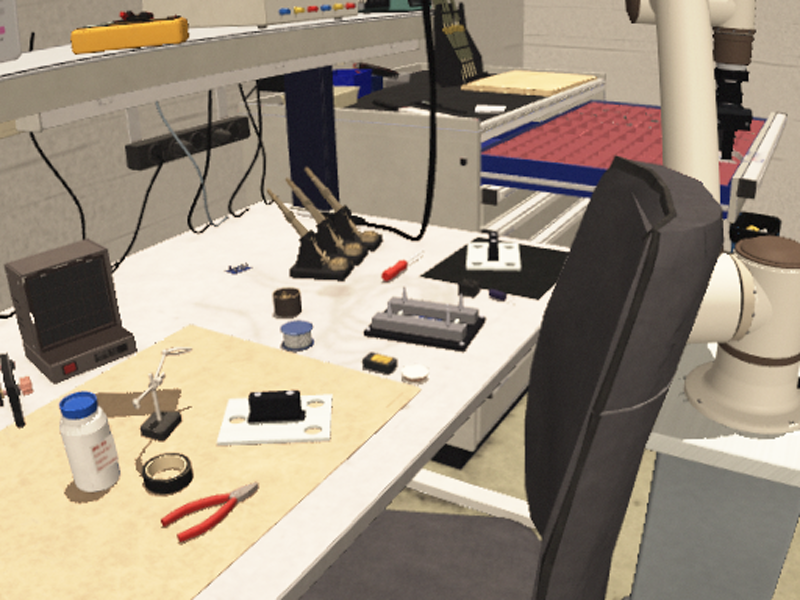

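The overview shows a jig at about (387,300), one plate on the dark mat at (553,285) and another on the brown mat at (222,282). I'll enlarge all three to check hole counts and measure.

```bash
python3 - <<'E'
import cv2,numpy as np
im=cv2.imread("top0raw.png")
def c(x,y,w,h,s): return cv2.resize(im[y:y+h,x:x+w],(w*s,h*s),interpolation=cv2.INTER_CUBIC)
# plate: cols 320-390 rows 150-215 ; jig: cols 215-280 rows 155-230
cv2.imwrite("pics/c1.png",c(318,152,72,60,10))
cv2.imwrite("pics/c2.png",np.hstack([c(218,158,58,68,7),c(112,148,54,68,7)]))
E
```

```text
(no output)
```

View pics/c1.png

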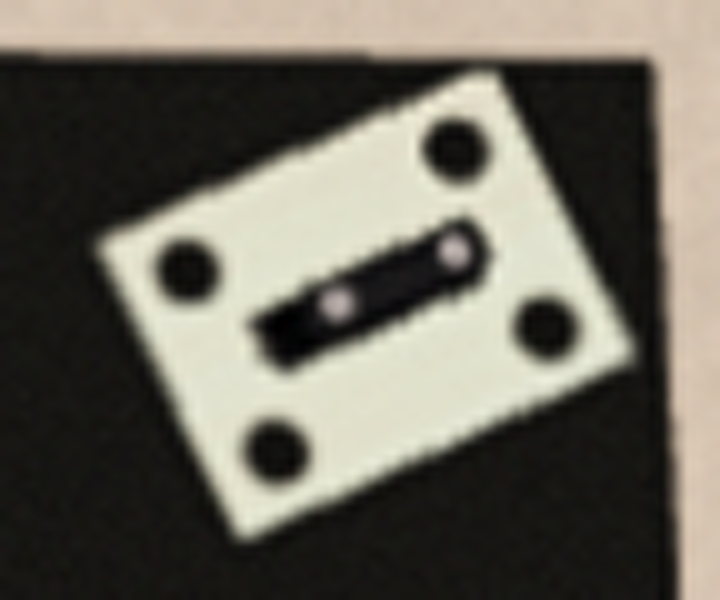

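View pics/c2.png

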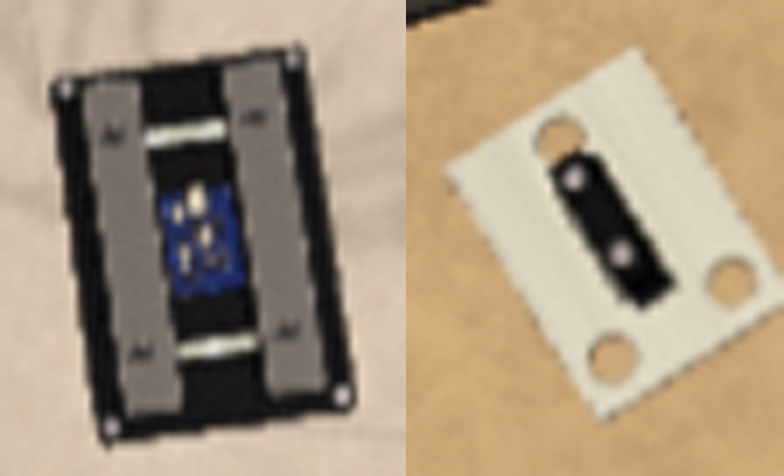

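The plate on the dark mat (crop 1) has four holes at (187,271), (455,150), (546,328) and (277,453). The plate on the brown mat (crop 2, right) has three. The jig's base corners in crop 2 are about (52,80), (303,45), (355,405) and (105,443). Next I fit the poses.

```bash
cat > h.py <<'E'
import numpy as np, cv2
from scipy.optimize import least_squares
from station import r
def proj(P,n):
    c=r.camera_params(n); T=c["extrinsics"]; R=cv2.Rodrigues(T[:3,:3])[0]
    d=np.array([c["k1"],0,0,0,0.])
    return cv2.projectPoints(np.asarray(P,float).reshape(-1,3),R,T[:3,3],c["camera_matrix"],d)[0][:,0]
def place(p,M):
    c,s=np.cos(p[2]),np.sin(p[2]); M=np.asarray(M,float)
    return np.c_[p[0]+c*M[:,0]-s*M[:,1], p[1]+s*M[:,0]+c*M[:,1], M[:,2]]
def fit(M,uv,p0,n="top"):
    q=least_squares(lambda p:(proj(place(p,M),n)-uv).ravel(),p0,loss="soft_l1")
    e=np.abs(proj(place(q.x,M),n)-uv).max(1)
    return q.x,e
E
python3 - <<'E'
from h import *
f=lambda a,s,o:(np.array(a)+.5)/s-.5+o
hu=f([(187,271),(455,150),(546,328),(277,453),(98,245),(490,68),(635,360),(242,542)],10,(318,152))
# order A far-left,.. long side left->right ; x along long: image right=-y world
t=.0085
M=[(52,34),(-52,34),(-52,-34),(52,-34),(75,55),(-75,55),(-75,-55),(75,-55)]
# plate x axis points image-left (+y world) & toward...; fit both handednesses
M=np.c_[np.array(M)/1000.,np.full(8,t)]
for s in(1,-1):
    m=M*[1,s,1]
    print("plate",*[np.round(x,4) for x in fit(m,hu,(.55,-.35,1.9 if s<0 else 1.2))])
ju=f([(52,80),(303,45),(355,405),(105,443),(84,84),(138,80),(183,408),(127,415),(222,66),(276,60),(326,388),(268,396)],7,(218,158))
J=np.array([(90,62,10),(90,-62,10),(-90,-62,10),(-90,62,10),(80,48,30),(80,20,30),(-80,20,30),(-80,48,30),(80,-20,30),(80,-48,30),(-80,-48,30),(-80,-20,30)])/1000.
print("jig",*[np.round(x,4) for x in fit(J,ju,(.5,0,.1))])
E
```

```text
plate [ 0.5826 -0.3451  1.0229] [ 2.0491 30.1335  4.4467 32.7395  6.2991 47.1338  9.2729 50.1607]
plate [ 0.5779 -0.345   2.0011] [0.1876 0.1827 0.1278 0.1044 0.1259 0.207  0.254  0.402 ]
jig [0.5387 0.019  0.147 ] [0.2915 0.2345 0.7207 0.81   0.6305 0.4706 0.1654 0.3417 0.1001 0.5109
 0.3642 0.1633]
```

Plate fits at (0.578, −0.345), long axis 114.7°. Jig fits at (0.539, 0.019), yaw 8.4°. Residuals are below 1 px and both are in reach. Moving over to the plate.

drive_tool --steps '[0,0,0,-0.0334,0.01,0,1,0,0,0,-0.0334,0.01,0,1,0,0,0,-0.0334,0.01,0,1,0,0,0,-0.0334,0.01,0,1,0,0,0,-0.0334,0.01,0,1,0,0,0,-0.0334,0.01,0,1,0,0,0,-0.0334,0.01,0,1,0,0,0,-0.0334,0.01,0,1,0,0,0,-0.0334,0.01,0,1,0,0,0,-0.0334,0.01,0,1]'

```text
time_s: 0.93
tcp_pos: [0.4604, -0.4184, 0.2411]
ee_rot: [[-0.965, -0.261, -0.001], [-0.261, 0.965, 0.001], [0.001, 0.001, -1.0]]
wrist_force: [0.1, -1.4, 0.2]
gripper_width: 1.004
gripper_force: 0.0
```

drive_tool --steps '[0,0,0,-0.0334,0.01,0,1,0,0,0,-0.0334,0.01,0,1,0,0,0,-0.0334,0.01,0,1,0,0,0,-0.0334,0.01,0,1,0,0,0.12,0,0,0,1,0,0,0.12,0,0,0,1,0,0,0.12,0,0,0,1,0,0,0.12,0,0,0,1,0,0,0.12,0,0,0,1,0,0,0.12,0,0,0,1]'

```text
time_s: 1.77
tcp_pos: [0.5777, -0.346, 0.2407]
ee_rot: [[-0.895, 0.446, -0.001], [0.446, 0.895, 0.001], [0.002, 0.0, -1.0]]
wrist_force: [-0.1, -0.2, -0.4]
gripper_width: 1.0
gripper_force: 0.0
```

drive_tool --steps '[0,0,0.12,0,0,0,1,0,0,0.12,0,0,0,1,0,0,0.12,0,0,0,1,0,0,0.12,0,0,0,1,0,0,0.12,0,0,0,1,0,0,0.083,0,0,0,1,0,0,0,0,0,0,1,0,0,0,0,0,0,1]'

```text
time_s: 2.43
tcp_pos: [0.5777, -0.3461, 0.241]
ee_rot: [[-0.42, 0.907, -0.001], [0.907, 0.42, 0.0], [0.001, -0.001, -1.0]]
wrist_force: [0.2, -0.2, -0.1]
gripper_width: 1.001
gripper_force: 0.0
```

drive_tool --steps '[0,0,0,0,0,0.035,1,0,0,0,0,0,0.035,1,0,0,0,0,0,0.035,1,0,0,0,0,0,0.035,1,0,0,0,0,0,0.03,1,0,0,0,0,0,0.015,0.6,0,0,0,0,0,0.01,0.5,0,0,0,0,0,0.01,0.4,0,0,0,0,0,0,0.4,0,0,0,0,0,0,0.4]'

```text
time_s: 3.27
tcp_pos: [0.5784, -0.3465, 0.0371]
ee_rot: [[-0.419, 0.908, 0.001], [0.908, 0.419, -0.001], [-0.001, 0.0, -1.0]]
wrist_force: [0.0, -0.6, 0.7]
gripper_width: 0.707
gripper_force: 0.0
```

drive_tool --steps '[0,0,0,0,0,0,0.3,0,0,0,0,0,0,0.15,0,0,0,0,0,0,0,0,0,0,0,0,0,0,0,0,0,0,0,0,0,0,0,0,0,0,0,0]'

```text
time_s: 3.77
tcp_pos: [0.578, -0.3463, 0.0369]
ee_rot: [[-0.418, 0.908, 0.0], [0.908, 0.418, -0.0], [-0.0, 0.0, -1.0]]
wrist_force: [0.2, -0.7, -0.3]
gripper_width: 0.249
gripper_force: 0.0
```

drive_tool --steps '[0,0,0,0,0,0,0,0,0,0,0,0,0,0,0,0,0,0,0,0,0,0,0,0,0,0,0,0,0,0,0,0,0,-0.01,0,0,0,0,0,0,-0.02,0,0,0,0,0,0,-0.02,0,0,0,0,0,0,-0.02,0]'

```text
time_s: 4.43
tcp_pos: [0.5767, -0.3458, 0.1061]
ee_rot: [[-0.418, 0.908, -0.003], [0.909, 0.418, 0.002], [0.003, -0.002, -1.0]]
wrist_force: [1.1, -0.3, -3.4]
gripper_width: 0.227
gripper_force: 30.0
```

drive_tool --steps '[0,0,0,0,0,-0.025,0,0,0,0,0,0,-0.025,0,0,0,-0.117,0,0,0,0,0,0,-0.117,0,0,0,0,0,0,-0.117,0,0,0,0,0,0,-0.117,0,0,0,0,0,0,-0.117,0,0,0,0,0,0,-0.117,0,0,0,0,0,0,-0.117,0,0,0,0,0,0,-0.117,0,0,0,0]'

```text
time_s: 5.27
tcp_pos: [0.5768, -0.3458, 0.1554]
ee_rot: [[-0.98, 0.197, -0.003], [0.197, 0.98, 0.002], [0.003, 0.001, -1.0]]
wrist_force: [0.5, -0.7, -3.9]
gripper_width: 0.227
gripper_force: 30.0
```

drive_tool --steps '[0,0,-0.117,0,0,0,0,0,0,-0.117,0,0,0,0,0,0,-0.117,0,0,0,0,0,0,0,-0.0014,0.02,0,0,0,0,0,-0.0014,0.033,0,0,0,0,0,-0.0014,0.033,0,0,0,0,0,-0.0014,0.033,0,0,0,0,0,-0.0014,0.033,0,0,0,0,0,-0.0014,0.033,0,0,0,0,0,-0.0014,0.033,0,0]'

```text
time_s: 6.1
tcp_pos: [0.5539, -0.1277, 0.1559]
ee_rot: [[-0.989, -0.147, -0.003], [-0.147, 0.989, 0.001], [0.002, 0.001, -1.0]]
wrist_force: [-0.1, -0.2, -3.9]
gripper_width: 0.226
gripper_force: 30.0
```

drive_tool --steps '[0,0,0,-0.0014,0.033,0,0,0,0,0,-0.0014,0.033,0,0,0,0,0,-0.0014,0.033,0,0,0,0,0,-0.0014,0.033,0,0,0,0,0,-0.0014,0.017,0,0,0,0,0,0,0,0,0,0,0,0,0,0,0,0]'

```text
time_s: 6.68
tcp_pos: [0.5396, 0.0199, 0.1562]
ee_rot: [[-0.989, -0.149, -0.002], [-0.149, 0.989, -0.0], [0.002, 0.0, -1.0]]
wrist_force: [0.4, -1.1, -4.0]
gripper_width: 0.228
gripper_force: 30.0
```

```bash
python3 - <<'E'
from h import *
s=r.sense();print(s["time_s"],s["tcp_pos"],s["ee_rot"].round(4).tolist())
for n,(x,y,w,h) in(("top",(200,130,100,110)),("side",(210,150,130,90))):
    im=r.capture(n); cv2.imwrite(f"{n}1raw.png",im)
    k=5 if n=="top" else 6
    cv2.imwrite(f"pics/{n}1.png",cv2.resize(im[y:y+h,x:x+w],None,fx=k,fy=k,interpolation=cv2.INTER_CUBIC))
E
```

```text
6.6833 [0.53957806 0.01994713 0.15617517] [[-0.9888, -0.1491, -0.0018], [-0.1491, 0.9888, -0.0002], [0.0019, 0.0001, -1.0]]
```

View pics/top1.png

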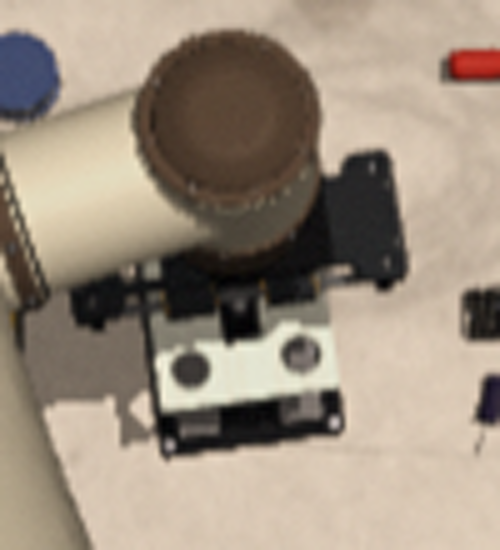

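View pics/side1.png

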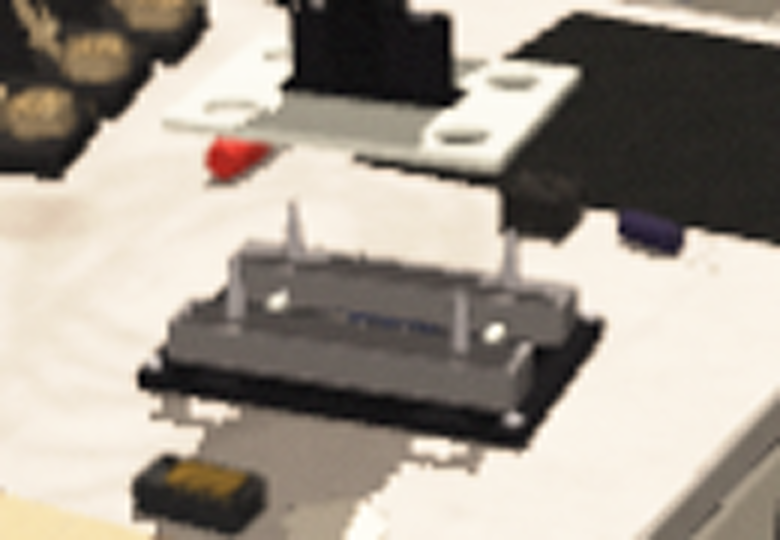

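Top crop: the plate's near holes are at (190,368) and (301,353). Side crop: post tips at (293,203), (511,232), (236,258) and (461,292), and plate holes at (511,81), (464,135) and (231,106). The alignment looks right, so I check it numerically.

```bash
python3 - <<'E'
from h import *
f=lambda a,s,o:(np.array(a)+.5)/s-.5+o
A=lambda L,z:np.c_[np.array(L)/1000.,np.full(len(L),z)]
P=[(52,-34),(-52,-34),(52,34),(-52,34)]
o=(210,150)
print("jig side",fit(A(P,.058),f([(293,203),(511,232),(236,258),(461,292)],6,o),(.539,.019,.147),"side"))
zt=.1278
S=[(-52,-34),(-52,34),(52,34),(-75,-55)]
for z in(zt,zt-.003):print("plate side",z,fit(A(S,z),f([(511,81),(464,135),(231,106),(582,70)],6,o),(.539,.019,.147),"side"))
print("plate top",fit(A([(-52,34),(-52,-34),(-75,55),(-75,-55)],zt),f([(190,368),(301,353),(163,412),(341,385)],5,(200,130)),(.539,.019,.147)))
E
```

```text
jig side (array([0.53552344, 0.0213518 , 0.147558  ]), array([0.18235715, 0.12745452, 0.26607273, 0.05900617]))
plate side 0.1278 (array([0.53625422, 0.0183111 , 0.14904581]), array([0.54443658, 0.128968  , 0.06549053, 0.45466966]))
plate side 0.1248 (array([0.53995972, 0.01136855, 0.14721255]), array([0.46902742, 0.1966748 , 0.28919289, 0.59068742]))
plate top (array([0.53892623, 0.01932646, 0.15622296]), array([0.2428478 , 0.02084539, 0.16287867, 0.0635118 ]))
```

Plate to jig offset is about 1 mm, well inside the ±8/2 mm play. Lowering with a 1 mm correction.

drive_tool --steps '[0,0,0,0,0.001,0.015,0,0,0,0,0,0,0.02,0,0,0,0,0,0,0.015,0,0,0,0,0,0,0.007,0,0,0,0,0,0,0.005,0,0,0,0,0,0,0.005,0,0,0,0,0,0,0.005,0,0,0,0,0,0,0.005,0,0,0,0,0,0,0,0]'

```text
time_s: 7.53
tcp_pos: [0.54, 0.02, 0.0789]
ee_rot: [[-0.989, -0.147, -0.001], [-0.147, 0.989, -0.0], [0.001, 0.0, -1.0]]
wrist_force: [0.1, 1.3, -3.6]
gripper_width: 0.223
gripper_force: 30.0
```

drive_tool --steps '[0,0,0,0,0,0.004,0,0,0,0,0,0,0.004,0,0,0,0,0,0,0.003,0,0,0,0,0,0,0.002,0,0,0,0,0,0,0.001,0,0,0,0,0,0,0,0]'

```text
time_s: 8.03
tcp_pos: [0.5402, 0.0202, 0.0653]
ee_rot: [[-0.989, -0.147, -0.0], [-0.147, 0.989, -0.0], [0.0, -0.0, -1.0]]
wrist_force: [0.1, -1.0, -3.9]
gripper_width: 0.229
gripper_force: 30.0
```

drive_tool --steps '[0,0,0,0,0,0.001,0,0,0,0,0,0,0.001,0,0,0,0,0,0,0,0]'

```text
time_s: 8.28
tcp_pos: [0.5406, 0.0203, 0.0643]
ee_rot: [[-0.989, -0.148, 0.001], [-0.148, 0.989, 0.0], [-0.001, -0.0, -1.0]]
wrist_force: [-2.1, 0.8, 1.2]
gripper_width: 0.228
gripper_force: 30.0
```

The wrist force rose from −3.9 to +1.2 N at z 0.064, so the plate is on the rails. Releasing.

drive_tool --steps '[0,0,0,0,0,0,0.4,0,0,0,0,0,0,0.6,0,0,0,0,0,0,0.6,0,0,0,0,0,0,0.6,0,0,0,0,0,0,0.6,0,0,0,0,0,0,0.6]'

```text
time_s: 8.78
tcp_pos: [0.5404, 0.0202, 0.0636]
ee_rot: [[-0.989, -0.147, 0.0], [-0.147, 0.989, 0.0], [-0.0, -0.0, -1.0]]
wrist_force: [0.2, -0.1, 0.7]
gripper_width: 0.568
gripper_force: 0.0
```

drive_tool --steps '[0,0,0,0,0,-0.01,0.6,0,0,0,0,0,-0.02,0.6,0,0,0,0,0,-0.03,0.6,0,0,0,0,0,-0.03,0.6,0,0,0,0,0,-0.03,0.6,0,0,0,0,0,-0.02,0.6,0,0,0,0,0,0,0.6]'

```text
time_s: 9.37
tcp_pos: [0.5431, 0.0206, 0.2098]
ee_rot: [[-0.989, -0.148, 0.011], [-0.148, 0.989, 0.002], [-0.011, 0.0, -1.0]]
wrist_force: [0.6, -0.3, 0.1]
gripper_width: 0.603
gripper_force: 0.0
```

```bash
python3 - <<'E'
from h import *
im=r.capture("side"); x,y,w,h=210,150,130,90
cv2.imwrite("pics/side2.png",cv2.resize(im[y:y+h,x:x+w],None,fx=6,fy=6,interpolation=cv2.INTER_CUBIC))
E
```

```text
(no output)
```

View pics/side2.png

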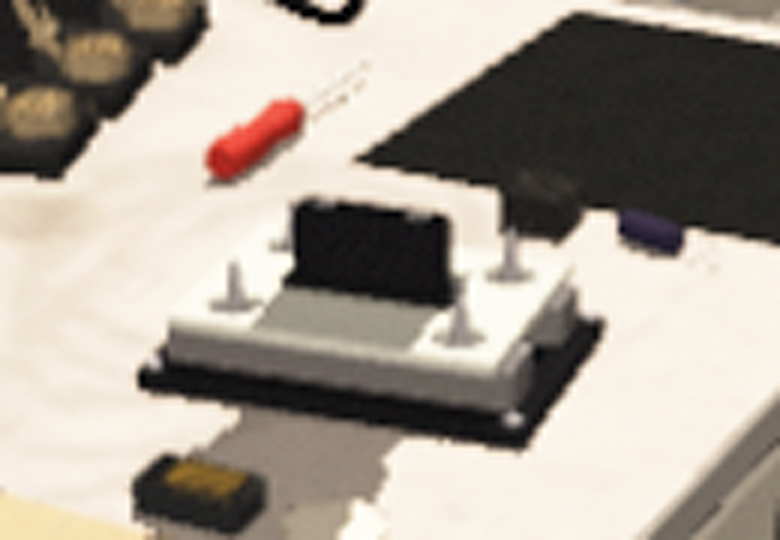

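The plate lies flat on the rails. Posts come up through the holes at (234,290), (511,260) and (461,325), and the gripper is clear.

```bash
python3 -c "
from station import r
print(r.finish_job())"
```

```text
the job is handed in; nothing more can be done
None
```

The four-hole plate lies flat on the jig's rails with the posts through its holes, released and clear of the gripper. The three-hole plate was left alone, and the job is handed in at about 9.4 s; no verdict was returned.

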